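Cock the hardness probe and hold it on the test spot

ROBOT

A 6-joint arm with a two-finger parallel gripper is mounted at the origin on the work surface. World frame = base frame: x ahead of the robot, y to its left, z up, the work surface at z = 0. Lengths are in mm, angles in rad, forces in N, time in s.
With the tool pointing down it reaches from about 275 to 1000 mm from the base axis. Payload 8.4 kg.
Tool frame: the origin (TCP) lies at the very end of the fingers, on their centre line; the grasp point (between the pads) lies 19 mm behind it; z points along the fingers, y is the line along which they close (so a half turn about z gives the same grasp; the last joint's range is limited). The gripper opens to 85 mm and grips with 20 to 120 N. Pads are 22 mm wide; open, the fingers measure 114 mm over their backs; the gripper's body (76 mm by 85 mm) begins 54 mm behind the grasp point. The pads swing forward as they close: fully open they stand 13 mm farther back than shut.
Start: joints at [1.226, 0.353, 1.633, -0, 1.155, -0.002], TCP at [210.077, 588.639, 231.281] pointing down, gripper open.
Joint ranges: [-2.63, 2.63], [-0.92, 2.1], [0.06, 2.66], [-1.3, 4.44], [0, 2.69], [-3.02, 3.02]. Speed limits (rad/s): [2.22, 2.22, 2.79, 3.14, 3.14, 3.14].

INTERFACE

Orientations are given as [roll, pitch, yaw] about the fixed x, y, z axes, in that order (R = Rz(yaw) Ry(pitch) Rx(roll)).
In Python, from rig import sensors, grab_frame, camera_params, order gives the robot as it stands. The module is installed in compiled form; this text tells all that it offers.
- The arm moves only by the tool move_arm, never from a script. Its argument "motion" is a list of rows, each a list of 7 numbers: the turn, a rotation vector about the tool's x, y, z in rad, then the shift along the tool's x, y, z in m, then the finger opening in m, from 0 to 0.0854. A call has 1 to 8 rows; each row is the pose to reach, as a shift and turn from the pose commanded when the call began, along the tool's axes at that moment; what a row does not reach only later rows make up. A row lasts 1/8 s, in which the tool goes at most 62.5 mm and 10.7 degrees, less where a joint would pass 70% of its speed; a pose out of reach is approached as far as the arm can. A call with a gripper value outside its range is refused whole. The fingers move at their own pace and stop on an object; "grip_force" is the grip in N (left out, the last holds). Time passes only in rows, so rows that repeat a pose let the fingers close. It gives the time, the measured TCP pose, the force, the opening and the grip force at its end, in the units of the state.
- sensors.sense(): the state, without advancing time (a new reading comes with each control period).
- grab_frame(name): name is "scene" or "top"; returns (picture, depth): 384x512x3 uint8, red, green, blue; 384x512 float32, mm along the optical axis (not along the pixel's ray), 0 where there is no reading.
- camera_params(name): a dict with "camera_matrix" (3x3 intrinsics, pixels), "k1" (the pictures are not rectified: a ray, as slopes to the right and down, at radius r is drawn at 1 + k1 r^2 times it, then the intrinsics apply), "world_from_camera" (4x4, takes a point from camera to world coordinates). Camera axes: x right, y down, z forward; pixel columns grow to the right and rows downward; lengths in mm; the calibration is good to about 2 mm. A picture is of the moment at which its call begins. camera_params takes no time and is no camera call.
- order.sign_off(): hands the job in; it is judged then, once.
The state is a dict: "clock": time; "qpos": joint angles; "qvel": joint speeds; "joint_efforts": joint torques, N m; "eef_pos": TCP position; "tcp_rot": TCP orientation; "contact_force": force on the tool from outside, world axes, zero at the start; "wrist_torque": the same for the moment, N m; "opening": opening from 0.0 (shut) to 1.0 (fully open); "grasp_force": force on a finger pad.
Only numpy, scipy, OpenCV 4.12 (cv2) and the standard library are available. Lean on these libraries where they do the work, as an engineer would, in place of code of your own. Each camera call takes 0.05 s, during which the arm holds its last target. There are 200 camera calls.

TASK

Cock the hardness probe while it sits in its charging stand: pull the stand's sprung lever all the way to its stop and ease it slowly all the way back home, never letting it spring back. Then lift the probe out and hold it gently on the ring mark of the sloping test piece, nose inside the ring, probe square to the sloping face and its sprung nose pushed about half way in. Finish while holding it there, do not let go, and leave the other objects on the bench where they are.

Things in the scene. Friction and masses are not known exactly. Their poses are not given: they have to be found in the camera images.
- stand: White charging stand fixed to the bench, on the robot's left or right. Base 140 (x) x 160 (y) x 8 mm; origin at bench level, z up, front = -x, yaw up to 0.35 rad. On its -y half a dark socket plate (100 x 70 mm, top 85 mm above the bench) holds the probe in a 28 mm through hole; on its +y half a 110 mm high block carries the lever.
- socket (a point): Centre of the socket hole at the top of the socket plate, 85 mm above the bench; at (0, -50, 85) mm in the stand's frame. The hole is 28 mm wide and 12 mm deep, open below. Lift the probe straight up by over 80 mm to clear the stand, by 195 mm to carry it over the lever.
- lever (a joint): Angle of the sprung lever, rad: 0 at home (arm leaning 0.4 rad back, to the stand's +x), grows as its top is pulled to the stand's front (-x), hard stop at 0.9. The spring returns it: 3 N at the handle at home to 11 N at the stop, damped. Let go near the stop it snaps back at 4 rad/s; let go within 0.1 rad of home it creeps home below 2 rad/s.
- lever_grip (a point): Middle of the lever's black handle bar, moving with it; 186 mm above the bench at home, 195 at most. The bar is 14 mm thick, 80 mm long, horizontal along the stand's y; the lever's arm meets it only at its inner end, 45 mm to -y of this point. Can be pinched here from above, fingers closing along the stand's x.
- lever_hinge (a point): Point on the lever's hinge axis (along the stand's y) abreast of the grip point; fixed, at (10, 103, 85) mm in the stand's frame. At lever angle q the grip point is 110*sin(0.4-q) mm from it along the stand's x and 110*cos(0.4-q) mm above it.
- probe: Hardness probe, 0.2 kg, 159 mm long, upright in the socket, round about its z axis (nose to top). Origin: on the axis at the underside of its 38 mm flange (6 mm thick), which rests on the socket plate. Black handle 24 mm thick from 6 to 85 mm: grip it at about 55. Below: 24 mm barrel to -56 mm, 10 mm round-ended sprung nose to -74.
- probe_nose (a joint): How far the probe's sprung nose is pushed in: 0 free, 0.010 m fully in. Takes about 1 N to start moving plus 0.7 N per mm (about 4.5 N half way in at 0.005).
- nose_tip (a point): Tip of the sprung nose, 74 mm below the probe's origin on its axis when free.
- fixture: Steel tilted plate on a dark base 130 (x) x 100 (y) mm, fixed to the bench; a grey metal test piece 75 x 60 mm is held on it by two clamps at y = +-38 mm that stand 4 mm proud. Origin at bench level under its middle, z up. The face slopes down to the fixture's -x side by 0.35 rad (20 degrees); yaw up to 0.5 rad.
- test_spot: Centre of the black ring mark (inside 18 mm, outside 22 mm) in the middle of the test piece's sloping face, about 65 mm above the bench. Its z axis is the outward normal of the face (tilted 0.35 rad from vertical towards the fixture's -x side), its x axis points up the slope.
- reference_disc: Loose steel disc, 64 mm wide, 12 mm thick, a bystander; origin under its middle.
- puck: Loose black specimen puck, 30 mm wide, 20 mm high, a bystander; origin under its middle.
- indenter_case: Loose closed wooden case 70 x 100 x 30 mm, a bystander; origin under its middle.

How it is judged:
By the outcome, as a careful person would: the job done as asked, in the order asked, and still so for the second after the job is handed in, while the arm keeps its last pose, push and grip.
It also fails if it takes over 61 s, if anything falls off the work surface, if the arm or the gripper's body presses on something with over 40 N, if the wrist force passes 120 N, or if a joint passes its speed limit or range.

## Working session

There is one attempt and no reset: what is moved stays moved. The work goes in short steps, Python scripts to look and compute and a tool call to move; the robot and the scene stay as the last step left them, time stands still between calls to the robot, and variables do not carry over. Pictures are saved under pics/ and viewed, at most 10 in all, crops included, and the job is handed in when it is done.

Besides the shell and the picture viewer there is one more tool, called after "Emit:" as name(argument=value, ...) on one line, values as JSON. move_arm: Moves the arm, as the interface text tells. Its arguments: {"type":"object","properties":{"motion":{"type":"array","items":{"type":"array","items":{"type":"number"}}},"grip_force":{"type":"number"}},"required":["motion"]}

```bash
mkdir -p pics
cat > h.py <<'E'
import numpy as np, cv2
from rig import sensors, grab_frame, camera_params, order
def save(name,fn):
    p,d=grab_frame(name); np.savez('last_%s.npz'%name,p=p,d=d); cv2.imwrite(fn,p[:,:,::-1]); return p,d
def cloud(name,d):
    c=camera_params(name);K=np.array(c['camera_matrix'],float)
    v,u=np.mgrid[:384,:512]
    pts=np.stack([u.ravel(),v.ravel()],1).astype(np.float64)[:,None]
    n=cv2.undistortPoints(pts,K,np.array([c['k1'],0,0,0,0.]))[:,0]
    P=np.c_[n,np.ones(len(n))]*d.reshape(-1,1)
    T=np.array(c['world_from_camera']); W=P@T[:3,:3].T+T[:3,3]
    W[d.ravel()==0]=np.nan
    return W.reshape(384,512,3)
E
python3 - <<'E'
from h import *
for n in('scene','top'):
    p,d=save(n,'pics/%s0.png'%n); c=camera_params(n); print(n,np.round(c['world_from_camera'],2).tolist(),np.round(c['camera_matrix'],1).tolist(),c['k1'])
a=np.hstack([cv2.imread('pics/scene0.png'),]); 
print(sensors.sense())
E
```

```text
scene [[-0.53, 0.5, -0.69, 1131.11], [0.85, 0.29, -0.44, 387.52], [-0.02, -0.82, -0.58, 595.51], [0.0, 0.0, 0.0, 1.0]] [[389.3, 0.0, 253.2], [0.0, 389.3, 187.9], [0.0, 0.0, 1.0]] -0.025179531688698662
top [[-0.01, -1.0, 0.09, 504.89], [-1.0, 0.01, -0.02, 32.5], [0.02, -0.09, -1.0, 903.76], [0.0, 0.0, 0.0, 1.0]] [[361.6, 0.0, 260.2], [0.0, 361.6, 181.6], [0.0, 0.0, 1.0]] -0.11405933700655421
{'clock': 0.1, 'qpos': array([ 1.22560225e+00,  3.53591532e-01,  1.63406018e+00,  5.78016864e-07,
        1.15517206e+00, -2.41792713e-03]), 'qvel': array([ 8.14761097e-04, -1.98905800e-03, -2.59767569e-03,  3.85044216e-04,
        2.53977763e-03,  5.34900766e-05]), 'joint_efforts': array([ 8.81279029e-04, -6.06364703e+01, -3.42825973e+01,  2.29129228e-04,
        4.06912324e-03, -2.06117687e-05]), 'eef_pos': array([209.93302362, 588.24285   , 230.62866761]), 'tcp_rot': array([-3.14036154e+00, -3.50526309e-06,  2.79881626e+00]), 'contact_force': array([ 0.41981427,  0.03519576, -0.36586856]), 'wrist_torque': array([0.03183224, 0.04059738, 0.05278727]), 'grasp_force': 0.0, 'opening': 1.002696576202264}
```

View pics/scene0.png

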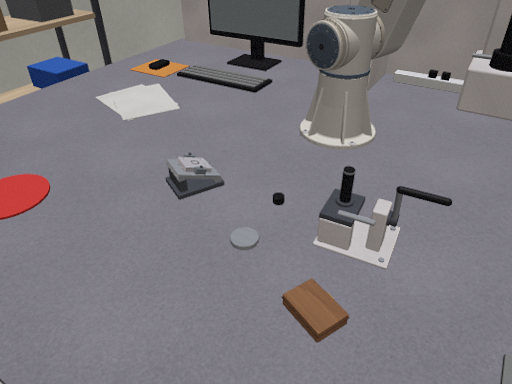

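View pics/top0.png

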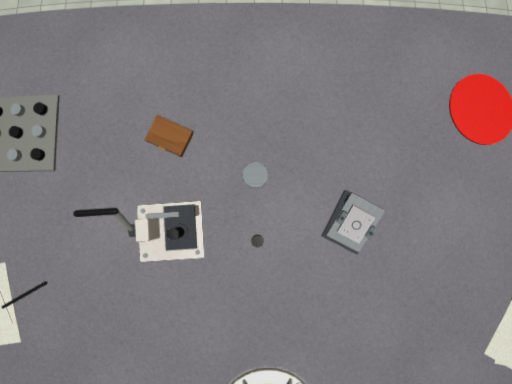

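The scene view shows the probe upright in the stand (348,185), the lever handle at (423,196) and the test piece at (195,165). The top view shows the probe at (177,232), the handle from (77,212) to (117,211), and the ring at about (356,225).

Run:
```python
from h import *
L={n:np.load('last_%s.npz'%n) for n in('scene','top')}
W={n:cloud(n,L[n]['d']) for n in L}
def sel(n,box,zlo,zhi,ex=None):
    w=W[n]; u0,v0,u1,v1=box; s=w[v0:v1,u0:u1]; m=(s[...,2]>zlo)&(s[...,2]<zhi)
    if ex is not None: m&=ex(L[n]['p'][v0:v1,u0:u1].astype(int))
    return s[m]
for n,box in(('top',(125,195,215,270)),('scene',(305,180,410,270))):
    s=sel(n,box,2,15,lambda p:p.min(-1)>150); print(n,'base',len(s),s.mean(0).round(1),[np.round(x,3) for x in cv2.minAreaRect(s[:,:2].astype(np.float32))])
for n,box in(('top',(150,195,210,255)),('scene',(310,180,375,225))):
    s=sel(n,box,79,90,lambda p:p.max(-1)<90); print(n,'socket',len(s),s.mean(0).round(1),[np.round(x,3) for x in cv2.minAreaRect(s[:,:2].astype(np.float32))])
for n,box in(('top',(65,200,135,225)),('scene',(390,180,460,215))):
    s=sel(n,box,172,205); c=s.mean(0);U,S,V=np.linalg.svd(s-c,full_matrices=0);t=(s-c)@V[0]
    print(n,'handle',len(s),c.round(1),V[0].round(3),t.min(),t.max(),s[:,2].max(),'mid',(c+V[0]*(t.min()+t.max())/2).round(1))
for n,box in(('top',(160,215,200,245)),('scene',(335,160,365,205))):
    s=sel(n,box,100,190); 
    for a,b in((100,125),(125,150),(150,165),(165,180)):
        k=s[(s[:,2]>a)&(s[:,2]<=b)]
        if len(k): print(n,'probe',a,len(k),k.mean(0).round(1),k.min(0).round(1),k.max(0).round(1))
for n,box in(('top',(325,190,385,250)),('scene',(165,150,225,195))):
    s=sel(n,box,30,100,lambda p:p.min(-1)>150); c=s.mean(0);U,S,V=np.linalg.svd(s-c,full_matrices=0)
    print(n,'piece',len(s),c.round(1),V[2].round(3),S/len(s)**.5)
a=cv2.resize(L['top']['p'][190:260,320:390,::-1],(560,560),interpolation=cv2.INTER_CUBIC)
cv2.imwrite('pics/c1.png',a)
a=cv2.resize(L['scene']['p'][150:200,160:230,::-1],(784,560),interpolation=cv2.INTER_CUBIC)
cv2.imwrite('pics/c2.png',a)
a=cv2.resize(L['top']['p'][195:270,70:215,::-1],(798,413),interpolation=cv2.INTER_CUBIC)
cv2.imwrite('pics/c3.png',a)
```

```text
top base 1583 [451.1 239.2   8.9] [array([463.914, 239.864]), array([140.99 , 170.042]), np.float64(3.42)]
scene base 1392 [486.3 264.1   8.7] [array([466.432, 236.392]), array([139.574, 159.12 ]), np.float64(3.402)]
top socket 944 [478.2 190.8  85.9] [array([477.258, 194.539]), array([96.418, 67.982]), np.float64(2.91)]
scene socket 716 [488.4 198.7  85.6] [array([477.712, 215.349]), array([ 98.563, 103.134]), np.float64(3.667)]
top handle 315 [511.2 343.1 192.1] [-0.036  0.998  0.048] -44.12582133083878 47.71032369996304 197.6555895769751 mid [511.2 344.9 192.2]
scene handle 463 [514.8 346.4 189.5] [-0.051  0.998  0.031] -46.04722733990504 46.629387089246116 194.98240489243966 mid [514.8 346.7 189.5]
top probe 100 27 [468.7 187.2 112.3] [455.8 183.6 100.1] [478.4 195.7 123.9]
top probe 125 26 [467.2 186.3 138. ] [455.5 183.7 125.7] [477.2 191.3 149.4]
top probe 150 13 [469.8 186.6 156.5] [459.1 184.1 150. ] [477.7 192.2 163.8]
top probe 165 109 [466.5 194.2 170.5] [455.8 183.9 165.8] [478.1 206.3 175.3]
scene probe 100 108 [474.9 198.6 112.4] [463.3 185.7 100.2] [478.8 208.3 124.9]
scene probe 125 108 [475.  198.6 137.7] [462.3 186.3 125.6] [480.2 207.  149.4]
scene probe 150 66 [475.1 198.4 157.3] [467.5 185.9 150. ] [478.5 207.2 164.9]
scene probe 165 76 [470.2 197.4 169.8] [458.1 186.  165.1] [480.  207.8 172.6]
top piece 744 [ 476.  -211.2   65.2] [ 0.34  -0.137 -0.93 ] [22.64905477 17.70676371  2.52142761]
scene piece 234 [ 479.6 -208.7   67. ] [ 0.293 -0.156 -0.943] [24.5840815  17.41051288  2.45172621]
```

View pics/c1.png

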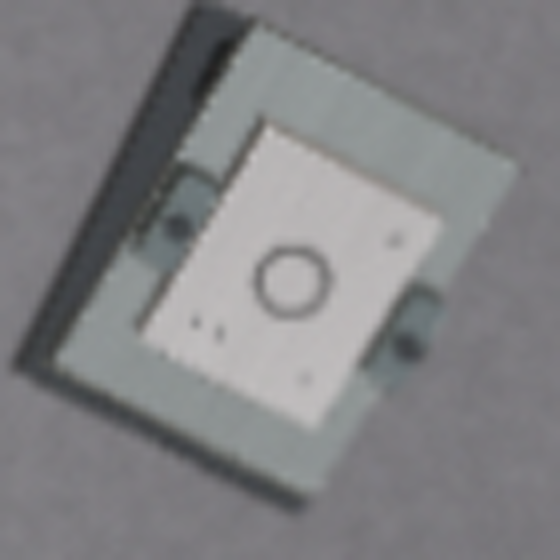

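View pics/c2.png

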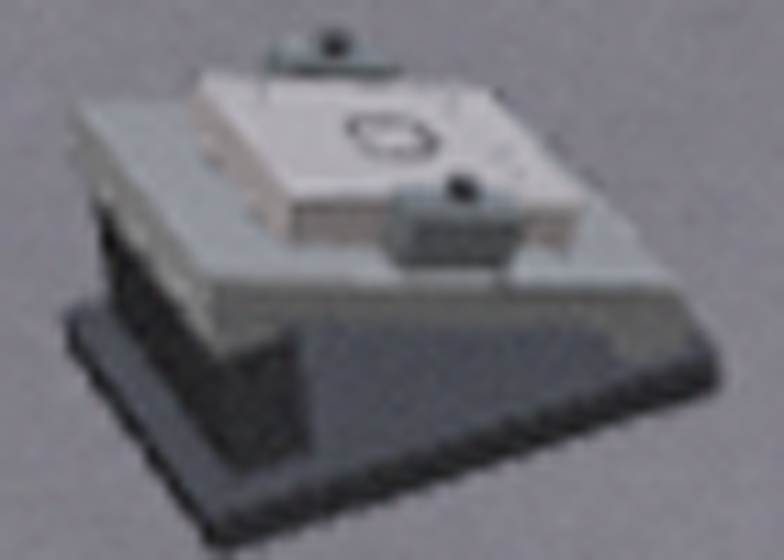

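View pics/c3.png

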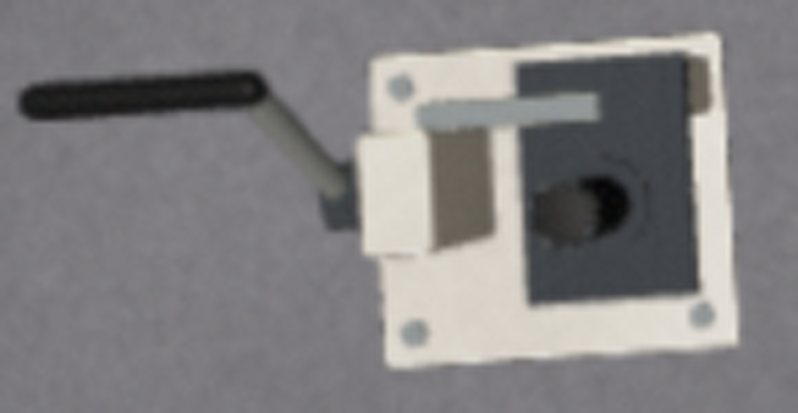

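Crop c1 shows the ring centred at (292,282), i.e. pixel (356.1,224.8) in the top view. The piece corners are at (265,120), (440,215), (315,430) and (140,335), and the clamps at (180,225) and (410,340). In c2 the ring is at (394,137), i.e. scene pixel (194.7,161.8). c3 shows the probe, the handle, and a grey bar lying across the socket plate.

Run:
```python
from h import *
from scipy.optimize import least_squares
L={n:np.load('last_%s.npz'%n) for n in('scene','top')}
W={n:cloud(n,L[n]['d']) for n in L}
def ray(n,u,v):
    c=camera_params(n);q=cv2.undistortPoints(np.array([[[u,v]]],float),np.array(c['camera_matrix'],float),np.array([c['k1'],0,0,0,0.]))[0,0]
    T=np.array(c['world_from_camera']);return T[:3,3],T[:3,:3]@np.r_[q,1]
for n,(u,v),cr in(('top',(356.1,224.8),(345,212,366,238)),('scene',(194.7,161.8),(184,158,207,168))):
    s=W[n][cr[1]:cr[3],cr[0]:cr[2]].reshape(-1,3);s=s[(s[:,2]>45)&(s[:,2]<85)]
    f=least_squares(lambda a:a[0]*(s[:,0]-476)+a[1]*(s[:,1]+210)+a[2]-s[:,2],[.3,0,65],loss='soft_l1').x
    nn=np.r_[-f[0],-f[1],1];nn/=np.linalg.norm(nn);o,d=ray(n,u,v)
    t=((np.r_[476,-210,f[2]]-o)@nn)/(d@nn);print(n,'ring',(o+t*d).round(1),'normal',nn.round(3),'tilt',np.arccos(nn[2]).round(3),'yaw',np.arctan2(-nn[1],-nn[0]).round(3))
    if n=='top':
        C=[]
        for cu,cv in((265,120),(440,215),(315,430),(140,335)):
            o,d=ray(n,320+(cu+.5)/8-.5,190+(cv+.5)/8-.5);t=((np.r_[476,-210,f[2]]-o)@nn)/(d@nn);C.append(o+t*d)
        C=np.array(C);print(C.round(1),C.mean(0).round(1))
        e=(C[0]-C[3]+C[1]-C[2]);g=(C[0]-C[1]+C[3]-C[2]);print('yaw long',np.arctan2(e[1],e[0]),'short',np.arctan2(-g[0],g[1]))
# triangulate ring
o1,d1=ray('top',356.1,224.8);o2,d2=ray('scene',194.7,161.8)
x=np.linalg.lstsq(np.c_[d1,-d2],o2-o1,rcond=None)[0];print('tri',o1+x[0]*d1,o2+x[1]*d2)
for n in W:
    s=W[n].reshape(-1,3);k=s[(abs(s[:,0]-467)<20)&(abs(s[:,1]-196)<20)&(s[:,2]>98)&(s[:,2]<160)]
    r=least_squares(lambda a:np.hypot(k[:,0]-a[0],k[:,1]-a[1])-12,[467,196],loss='soft_l1').x;print(n,'probe axis',r.round(1))
    k=s[(abs(s[:,0]-467)<16)&(abs(s[:,1]-196)<16)&(s[:,2]>166)];print(' top',np.nanmedian(k,0).round(1),len(k))
    # base edges
    k=s[(s[:,2]>3)&(s[:,2]<14)&(abs(s[:,0]-466)<90)&(abs(s[:,1]-245)<95)]
    for x in(410,430,515,525):
        q=k[abs(k[:,0]-x)<5,1];print('  x',x,len(q),np.percentile(q,[0,2,98,100]).round(1) if len(q) else '')
    for y in(180,260,290,310):
        q=k[abs(k[:,1]-y)<5,0];print('  y',y,len(q),np.percentile(q,[0,2,98,100]).round(1) if len(q) else '')
    # handle bins
    k=s[(s[:,2]>170)&(s[:,2]<205)&(abs(s[:,0]-512)<25)&(s[:,1]>290)&(s[:,1]<400)]
    for y in range(295,400,10):
        q=k[abs(k[:,1]-y)<5];
        if len(q):print('  h',y,len(q),q.min(0).round(1),q.max(0).round(1))
    k=s[(s[:,0]>485)&(s[:,0]<530)&(s[:,1]>165)&(s[:,1]<240)&(s[:,2]>90)];print(' bar z',np.nanpercentile(k,[2,50,98],axis=0).round(0).tolist(),len(k))
```

```text
top ring [ 475.7 -211.5   65.6] normal [-0.308  0.155  0.939] tilt 0.352 yaw -0.465
[[ 522.9 -200.9   79.3]
 [ 494.5 -252.2   78.5]
 [ 431.3 -221.    52.6]
 [ 460.6 -168.6   53.5]] [ 477.4 -210.7   66. ]
yaw long -0.46835134875365564 short -0.5072830552927883
scene ring [ 476.9 -207.8   66.4] normal [-0.302  0.128  0.945] tilt 0.334 yaw -0.403
tri [ 475.70936973 -211.68981905   64.93508762] [ 474.49504847 -209.94009642   64.46798113]
scene probe axis [465.4 196.6]
 top [470.2 197.1 170.4] 73
  x 410 40 [284.7 285.8 312.1 312.7]
  x 430 81 [214.4 216.2 312.8 328.5]
  x 515 148 [160.2 229.5 318.1 319.9]
  x 525 262 [162.2 165.8 317.8 319.7]
  y 180 27 [526.  526.3 541.5 544.2]
  y 260 92 [462.7 469.2 534.  534.8]
  y 290 161 [396.8 401.1 531.7 533.2]
  y 310 214 [393.4 399.1 530.3 532.6]
  h 305 56 [511.  300.3 171.3] [521.  310.  194.6]
  h 315 52 [508.2 310.5 171.3] [520.9 319.9 194.8]
  h 325 47 [508.5 320.3 182. ] [520.9 329.9 194.9]
  h 335 47 [509.1 330.2 182.7] [519.7 339.8 194.9]
  h 345 49 [508.8 340.1 181.3] [519.4 349.9 195. ]
  h 355 50 [507.8 350.  181.8] [517.5 359.8 194.
[... 580 characters left out ...]
 [376.  391.3 529.4 547.1]
  y 310 106 [383.3 391.7 543.9 552.2]
  h 295 4 [508.9 298.8 191.2] [514.9 299.8 193.9]
  h 305 52 [502.9 300.  170.2] [518.9 309.9 195.3]
  h 315 30 [507.  310.9 186.5] [519.  319.8 195.5]
  h 325 29 [507.  320.2 188.3] [517.  329.6 195. ]
  h 335 35 [507.1 330.3 188.5] [519.1 339.8 196.5]
  h 345 33 [505.1 341.3 185.7] [519.2 349.4 196. ]
  h 355 33 [505.2 350.  189.7] [517.1 359.9 195.5]
  h 365 35 [503.2 360.1 189.3] [517.2 369.7 197.7]
  h 375 37 [503.2 370.3 187.3] [517.2 380.  195.6]
  h 385 27 [503.2 380.8 190.2] [515.2 389.8 195.8]
  h 395 3 [507.2 390.2 192.4] [511.2 390.8 193.5]
 bar z [[500.0, 200.0, 90.0], [504.0, 220.0, 92.0], [511.0, 238.0, 95.0]] 68
```

```bash
cat >> h.py <<'E'
from scipy.spatial.transform import Rotation as Ro
def rows(P,rpy=None,n=8,op=0.0854,s=None,show=True):
    """interpolated rows from measured pose to target(s): P list of world TCP points"""
    s=s or sensors.sense(); R0=Ro.from_euler('xyz',s['tcp_rot']); 
    R1=R0 if rpy is None else Ro.from_euler('xyz',rpy) if not isinstance(rpy,Ro) else rpy
    rv=(R0.inv()*R1).as_rotvec(); P=np.atleast_2d(P).astype(float)
    if len(P)==1: P=s['eef_pos']+(P-s['eef_pos'])*np.linspace(1/n,1,n)[:,None]
    m=len(P); out=[]
    for i,p in enumerate(P):
        d=R0.inv().apply(p-s['eef_pos'])/1000
        out.append([round(float(x),4) for x in np.r_[rv*(i+1)/m,d]]+[op])
    print(out); return out
E
python3 - <<'E'
from h import *
rows([510.6,352.2,235],[np.pi,0,1.626],8)
E
```

```text
[[-0.0001, 0.0001, 0.1466, -0.0453, -0.0152, -0.0005, 0.0854], [-0.0003, 0.0002, 0.2932, -0.0906, -0.0303, -0.0011, 0.0854], [-0.0004, 0.0003, 0.4398, -0.1359, -0.0455, -0.0016, 0.0854], [-0.0005, 0.0004, 0.5864, -0.1813, -0.0606, -0.0021, 0.0854], [-0.0007, 0.0004, 0.733, -0.2266, -0.0758, -0.0026, 0.0854], [-0.0008, 0.0005, 0.8796, -0.2719, -0.0909, -0.0032, 0.0854], [-0.001, 0.0006, 1.0262, -0.3172, -0.1061, -0.0037, 0.0854], [-0.0011, 0.0007, 1.1728, -0.3625, -0.1213, -0.0042, 0.0854]]
```

Emit:
move_arm(motion=[[0,0,0.147,-0.0453,-0.0152,-0.0005,0.05],[0,0,0.293,-0.0906,-0.0303,-0.001,0.05],[0,0,0.44,-0.136,-0.0455,-0.0016,0.05],[0,0,0.586,-0.1813,-0.0606,-0.002,0.05],[0,0,0.733,-0.2266,-0.0758,-0.0026,0.05],[0,0,0.88,-0.272,-0.091,-0.0032,0.05],[0,0,1.026,-0.3172,-0.106,-0.0037,0.05],[-0.001,0.001,1.173,-0.3625,-0.1213,-0.0042,0.05]], grip_force=40)

```text
clock: 1.1
eef_pos: [511.7, 351.3, 235.2]
tcp_rot: [-3.141, -0.001, 1.621]
contact_force: [0.3, 0.8, -0.2]
opening: 0.589
grasp_force: 0.0
```

Run:
```python
from h import *
s=sensors.sense();print(s['qpos'].round(3),s['eef_pos'],s['tcp_rot'],s['clock'])
rows([510.6,352.2,167],[np.pi,0,1.626],4,0.05)
```

```text
[5.990e-01 3.430e-01 1.639e+00 1.000e-03 1.159e+00 5.480e-01] [511.67988733 351.34665021 235.1925053 ] [-3.14140106e+00 -1.09877807e-03  1.62090964e+00] 1.1
[[-0.0, -0.0003, -0.0013, 0.0002, -0.0003, 0.017, 0.05], [-0.0001, -0.0005, -0.0025, 0.0004, -0.0005, 0.0341, 0.05], [-0.0001, -0.0008, -0.0038, 0.0006, -0.0008, 0.0511, 0.05], [-0.0002, -0.0011, -0.0051, 0.0008, -0.001, 0.0682, 0.05]]
```

Emit:
move_arm(motion=[[0,0,0,0,0,0.022,0.05],[0,0,0,0,0,0.045,0.05],[0,0,0,0,0,0.068,0.05],[0,0,0,0,0,0.068,0.05],[0,0,0,0,0,0.068,0.0],[0,0,0,0,0,0.068,0.0],[0,0,0,0,0,0.068,0.0],[0,0,0,0,0,0.068,0.0]], grip_force=40)

```text
clock: 2.1
eef_pos: [510.9, 353.1, 168.6]
tcp_rot: [3.14, -0.002, 1.626]
contact_force: [-2.1, 0.0, 6.4]
opening: 0.146
grasp_force: 39.1
```

```bash
cat >> h.py <<'E'
YAW=0.055
def lever_pt(q,hinge=(467.8,349.9,85),r=110): 
    a=.4-q; return np.array(hinge)+np.array([np.cos(YAW)*r*np.sin(a),np.sin(YAW)*r*np.sin(a),r*np.cos(a)])
E
python3 - <<'E'
from h import *
s=sensors.sense();print(s['eef_pos'],s['tcp_rot'],s['contact_force'],s['opening'],s['grasp_force'])
p0=s['eef_pos']
rows([p0+lever_pt(q)-lever_pt(0) for q in np.linspace(0,.3,9)[1:]],None,8,0.0)
E
```

```text
[510.89807891 353.07017467 168.62589626] [ 3.14037450e+00 -2.22483196e-03  1.62590754e+00] [-2.08347515e+00  5.64857865e-03  6.42691807e+00] 0.14635100277388338 39.12929713726044
[[0.0, 0.0, 0.0, 0.0, -0.0038, -0.0015, 0.0], [0.0, 0.0, 0.0, 0.0, -0.0077, -0.0029, 0.0], [0.0, 0.0, 0.0, 0.0, -0.0116, -0.0042, 0.0], [0.0, 0.0, 0.0, 0.0, -0.0156, -0.0053, 0.0], [0.0, 0.0, 0.0, 0.0, -0.0196, -0.0062, 0.0], [0.0, 0.0, 0.0, 0.0, -0.0237, -0.007, 0.0], [0.0, 0.0, 0.0, 0.0, -0.0277, -0.0077, 0.0], [0.0, 0.0, 0.0, 0.0, -0.0318, -0.0082, 0.0]]
```

Emit:
move_arm(motion=[[0,0,0,0,-0.0038,-0.0015,0],[0,0,0,0,-0.0077,-0.0029,0],[0,0,0,0,-0.0116,-0.0042,0],[0,0,0,0,-0.0156,-0.0053,0],[0,0,0,0,-0.0196,-0.0062,0],[0,0,0,0,-0.0237,-0.007,0],[0,0,0,0,-0.0277,-0.0077,0],[0,0,0,0,-0.0318,-0.0082,0]])

```text
clock: 3.1
eef_pos: [482.5, 351.5, 178.0]
tcp_rot: [3.133, -0.003, 1.626]
contact_force: [11.4, -2.1, 7.0]
opening: 0.144
grasp_force: 38.9
```

Run:
```python
from h import *
s=sensors.sense();print(s['eef_pos'],s['tcp_rot'],s['contact_force'],s['wrist_torque'],s['opening'],s['grasp_force'])
p0=s['eef_pos']
rows([p0+lever_pt(q)-lever_pt(.3) for q in np.linspace(.3,.7,9)[1:]],None,8,0.0)
```

```text
[482.52232719 351.49550791 177.9742561 ] [ 3.13309406 -0.00317076  1.62632207] [11.41829787 -2.06611196  7.01534943] [-0.44176106 -2.03788433  0.02805876] 0.14370905166841216 38.9287805557251
[[0.0, 0.0, 0.0, 0.0, -0.0055, -0.0005, 0.0], [0.0, 0.0, 0.0, 0.0, -0.011, -0.0006, 0.0], [0.0, 0.0, 0.0, 0.0, -0.0165, -0.0006, 0.0], [0.0, 0.0, 0.0, 0.0, -0.022, -0.0002, 0.0], [0.0, 0.0, 0.0, 0.0, -0.0274, 0.0005, 0.0], [0.0, 0.0, 0.0, 0.0, -0.0328, 0.0014, 0.0], [0.0, 0.0, 0.0, 0.0, -0.0382, 0.0025, 0.0], [0.0, 0.0, 0.0, 0.0, -0.0435, 0.004, 0.0]]
```

Emit:
move_arm(motion=[[0,0,0,0,-0.0055,-0.0005,0],[0,0,0,0,-0.011,-0.0006,0],[0,0,0,0,-0.0165,-0.0006,0],[0,0,0,0,-0.022,-0.0002,0],[0,0,0,0,-0.0274,0.0005,0],[0,0,0,0,-0.0328,0.0014,0],[0,0,0,0,-0.0382,0.0025,0],[0,0,0,0,-0.0435,0.004,0]])

```text
clock: 4.1
eef_pos: [439.3, 349.4, 174.4]
tcp_rot: [3.133, -0.004, 1.627]
contact_force: [9.4, -3.9, 12.6]
opening: 0.146
grasp_force: 42.0
```

Run:
```python
from h import *
s=sensors.sense();print(s['eef_pos'],s['tcp_rot'],s['contact_force'],s['wrist_torque'],s['opening'],s['grasp_force'])
p0=s['eef_pos']
print(lever_pt(.3),lever_pt(.7),lever_pt(.9))
rows([p0+lever_pt(q)-lever_pt(.7) for q in np.linspace(.7,.9,7)[1:]],None,8,0.0)
```

```text
[439.28987467 349.37874662 174.35605332] [ 3.13256148 -0.00374396  1.62659497] [ 9.43100445 -3.85291874 12.5802348 ] [-0.59293404 -1.75073088  0.06014128] 0.1458558656751285 41.962053179740906
[478.76507023 350.5036877  194.45045818] [435.34193205 348.11300401 190.0870138 ] [415.14293507 347.00093762 181.53408181]
[[0.0, 0.0, 0.0, -0.0, -0.0035, 0.0011, 0.0], [0.0, 0.0, 0.0, -0.0, -0.0069, 0.0023, 0.0], [0.0, 0.0, 0.0, -0.0, -0.0104, 0.0037, 0.0], [0.0, 0.0, 0.0, -0.0, -0.0137, 0.0051, 0.0], [0.0, 0.0, 0.0, -0.0, -0.017, 0.0067, 0.0], [0.0, 0.0, 0.0, -0.0, -0.0203, 0.0084, 0.0]]
```

Emit:
move_arm(motion=[[0,0,0,0,-0.0035,0.0011,0],[0,0,0,0,-0.007,0.0023,0],[0,0,0,0,-0.0104,0.0037,0],[0,0,0,0,-0.0137,0.0051,0],[0,0,0,0,-0.017,0.0067,0],[0,0,0,0,-0.0203,0.0084,0],[0,0,0,0,-0.0233,0.0099,0],[0,0,0,0,-0.0233,0.0099,0]])

```text
clock: 5.1
eef_pos: [416.1, 348.1, 164.3]
tcp_rot: [3.133, -0.004, 1.627]
contact_force: [10.8, -5.2, 10.4]
opening: 0.146
grasp_force: 42.6
```

Emit:
move_arm(motion=[[0,0,0,0,-0.0015,0.0007,0],[0,0,0,0,-0.003,0.0015,0],[0,0,0,0,-0.0045,0.0022,0],[0,0,0,0,-0.0045,0.0022,0]])

```text
clock: 5.6
eef_pos: [414.7, 348.2, 163.7]
tcp_rot: [3.127, -0.005, 1.627]
contact_force: [20.2, -9.8, 18.2]
opening: 0.147
grasp_force: 43.2
```

Emit:
move_arm(motion=[[0,0,0,0,-0.0015,0.0007,0],[0,0,0,0,-0.003,0.0015,0],[0,0,0,0,-0.003,0.0015,0]])

```text
clock: 5.98
eef_pos: [414.3, 348.2, 163.5]
tcp_rot: [3.122, -0.005, 1.628]
contact_force: [28.6, -14.9, 22.7]
opening: 0.146
grasp_force: 43.8
```

Run:
```python
from h import *
s=sensors.sense();print(s['eef_pos'],s['tcp_rot'],s['contact_force'],s['clock'],s['opening'],s['grasp_force'])
# commanded is beyond: back from q=.97-equivalent
p0=s['eef_pos']
rows([p0+lever_pt(q)-lever_pt(.9) for q in np.linspace(.9,.55,9)[1:]],None,8,0.0)
```

```text
[414.32372363 348.23483696 163.48173257] [ 3.12157931 -0.00533623  1.62787708] [ 28.62310521 -14.85592053  22.66204056] 5.975 0.14615123636120014 43.835786283016205
[[0.0, 0.0, 0.0, 0.0, 0.0043, -0.0021, 0.0], [0.0, 0.0, 0.0, 0.0, 0.0087, -0.0041, 0.0], [0.0, 0.0, 0.0, 0.0, 0.0132, -0.0058, 0.0], [0.0, 0.0, 0.0, 0.0, 0.0178, -0.0074, 0.0], [0.0, 0.0, 0.0, 0.0, 0.0224, -0.0087, 0.0], [0.0, 0.0, 0.0, -0.0, 0.0271, -0.0098, 0.0], [0.0, 0.0, 0.0, -0.0, 0.0318, -0.0108, 0.0], [0.0, 0.0, 0.0, -0.0, 0.0365, -0.0115, 0.0]]
```

Firmly on the stop. Now easing back.

Emit:
move_arm(motion=[[0,0,0,0,0.0043,-0.0021,0],[0,0,0,0,0.0087,-0.0041,0],[0,0,0,0,0.0132,-0.0058,0],[0,0,0,0,0.0178,-0.0074,0],[0,0,0,0,0.0224,-0.0087,0],[0,0,0,0,0.0271,-0.0098,0],[0,0,0,0,0.0318,-0.0108,0],[0,0,0,0,0.0365,-0.0115,0]])

```text
clock: 6.98
eef_pos: [443.5, 349.8, 173.2]
tcp_rot: [3.136, -0.004, 1.626]
contact_force: [-0.9, -5.5, 28.5]
opening: 0.149
grasp_force: 45.3
```

```bash
cat >> h.py <<'E'
def qlev(s):
    p=s['eef_pos']; return .4-np.arctan2(p[0]-.3-467.8,p[2]+17.7-85)
E
python3 - <<'E'
from h import *
s=sensors.sense();print(s['eef_pos'],s['tcp_rot'],s['contact_force'],s['opening'],s['grasp_force'])
q0=qlev(s);print(q0)
p0=s['eef_pos']
rows([p0+lever_pt(q)-lever_pt(q0) for q in np.linspace(q0,q0-.33,9)[1:]],None,8,0.0)
E
```

```text
[443.45618507 349.75369509 173.19034356] [ 3.13601638 -0.00381817  1.62596676] [-0.86358128 -5.5002821  28.53898568] 0.14891344028561843 45.32886207103729
0.6286592750472079
[[0.0, 0.0, 0.0, 0.0, 0.0044, -0.0009, 0.0], [0.0, 0.0, 0.0, 0.0, 0.0089, -0.0016, 0.0], [0.0, 0.0, 0.0, 0.0, 0.0134, -0.0022, 0.0], [0.0, 0.0, 0.0, 0.0, 0.018, -0.0025, 0.0], [0.0, 0.0, 0.0, 0.0, 0.0225, -0.0027, 0.0], [0.0, 0.0, 0.0, 0.0, 0.027, -0.0027, 0.0], [0.0, 0.0, 0.0, 0.0, 0.0316, -0.0025, 0.0], [0.0, 0.0, 0.0, 0.0, 0.0361, -0.0021, 0.0]]
```

Emit:
move_arm(motion=[[0,0,0,0,0.0044,-0.002,0],[0,0,0,0,0.0089,-0.0034,0],[0,0,0,0,0.0134,-0.0045,0],[0,0,0,0,0.018,-0.005,0],[0,0,0,0,0.0225,-0.0055,0],[0,0,0,0,0.027,-0.0057,0],[0,0,0,0,0.0316,-0.0055,0],[0,0,0,0,0.0361,-0.0051,0]])

```text
clock: 7.98
eef_pos: [476.9, 351.4, 174.0]
tcp_rot: [-3.141, -0.002, 1.626]
contact_force: [0.9, 6.1, -1.5]
opening: 0.146
grasp_force: 44.3
```

Run:
```python
from h import *
s=sensors.sense();print(s['eef_pos'],s['tcp_rot'],s['contact_force'],s['opening'],s['grasp_force'])
q0=qlev(s);print(q0)
p0=s['eef_pos']
rows([p0+lever_pt(q)-lever_pt(q0) for q in np.linspace(q0,0.02,9)[1:]],None,8,0.0)
```

```text
[476.89295066 351.39220988 173.99343794] [-3.14064280e+00 -2.06156888e-03  1.62574867e+00] [ 0.86977762  6.14859777 -1.51751384] 0.14626811612719887 44.33443486690521
0.317772596954484
[[0.0, 0.0, 0.0, -0.0, 0.0041, 0.0004, 0.0], [0.0, 0.0, 0.0, -0.0, 0.0081, 0.001, 0.0], [0.0, 0.0, 0.0, -0.0, 0.0122, 0.0017, 0.0], [0.0, 0.0, 0.0, -0.0, 0.0162, 0.0025, 0.0], [0.0, 0.0, 0.0, -0.0, 0.0201, 0.0035, 0.0], [0.0, 0.0, 0.0, -0.0, 0.0241, 0.0047, 0.0], [0.0, 0.0, 0.0, -0.0, 0.0279, 0.006, 0.0], [0.0, 0.0, 0.0, -0.0, 0.0318, 0.0074, 0.0]]
```

Emit:
move_arm(motion=[[0,0,0,0,0.0041,0.0002,0],[0,0,0,0,0.0081,0.0007,0],[0,0,0,0,0.0122,0.0013,0],[0,0,0,0,0.0162,0.002,0],[0,0,0,0,0.0201,0.003,0],[0,0,0,0,0.0241,0.0042,0],[0,0,0,0,0.0279,0.0055,0],[0,0,0,0,0.0318,0.007,0]])

```text
clock: 8.98
eef_pos: [508.3, 352.8, 167.1]
tcp_rot: [-3.14, -0.001, 1.626]
contact_force: [-1.7, 5.7, 1.6]
opening: 0.147
grasp_force: 44.0
```

Emit:
move_arm(motion=[[0,0,0,0,0.0015,0.0006,0],[0,0,0,0,0.003,0.0012,0],[0,0,0,0,0.0045,0.0018,0],[0,0,0,0,0.0045,0.0018,0]])

```text
clock: 9.48
eef_pos: [511.0, 352.9, 165.7]
tcp_rot: [-3.137, -0.001, 1.626]
contact_force: [-11.0, 5.7, 8.6]
opening: 0.148
grasp_force: 45.1
```

Emit:
move_arm(motion=[[0,0,0,0,0,0,0.02],[0,0,0,0,0,0,0.05],[0,0,0,0,0,0,0.06],[0,0,0,0,0,-0.02,0.06],[0,0,0,0,0,-0.05,0.06],[0,0,0,0,0,-0.08,0.06],[0,0,0,0,0,-0.08,0.06]])

```text
clock: 10.35
eef_pos: [514.8, 353.3, 248.4]
tcp_rot: [3.137, -0.003, 1.626]
contact_force: [0.7, -0.4, -0.4]
opening: 0.706
grasp_force: 0.0
```

Run:
```python
from h import *
p,d=save('top','pics/top1.png');w=cloud('top',d).reshape(-1,3)
p2,d2=save('scene','pics/scene1.png');w2=cloud('scene',d2).reshape(-1,3)
for x in(w,w2):
    k=x[(x[:,2]>180)&(x[:,2]<200)&(abs(x[:,0]-512)<25)&(x[:,1]>365)&(x[:,1]<395)];print(len(k),k.mean(0) if len(k) else '')
s=sensors.sense();print(s['eef_pos'],s['tcp_rot'],s['contact_force'],s['clock'])
rows([466.2,196.4,240],[np.pi,0,1.626],5,0.06)
```

```text
85 [509.51114115 377.16948706 192.86129729]
140 [513.20628368 378.69469565 190.04247565]
[513.38959074 352.4262565  245.52494201] [ 3.14148889e+00 -1.07261131e-03  1.62566764e+00] [ 0.38276752 -0.19835147  0.19484377] 10.45
[[0.0, -0.0002, -0.0001, -0.0306, -0.0111, 0.0011, 0.06], [0.0, -0.0004, -0.0001, -0.0613, -0.0223, 0.0021, 0.06], [0.0001, -0.0006, -0.0002, -0.0919, -0.0334, 0.0032, 0.06], [0.0001, -0.0009, -0.0003, -0.1226, -0.0445, 0.0043, 0.06], [0.0001, -0.0011, -0.0003, -0.1532, -0.0557, 0.0054, 0.06]]
```

Emit:
move_arm(motion=[[0,0,0,-0.0306,-0.0111,0,0.06],[0,0,0,-0.0613,-0.0223,0,0.06],[0,0,0,-0.092,-0.0334,0,0.06],[0,0,0,-0.1226,-0.0445,0,0.06],[0,0,0,-0.1532,-0.0557,0,0.06],[0,0,0,-0.1532,-0.0557,0,0.06],[0,0,0,-0.1532,-0.0557,0,0.06]])

```text
clock: 11.32
eef_pos: [466.3, 196.8, 245.1]
tcp_rot: [-3.141, -0.001, 1.625]
contact_force: [0.1, -0.5, -1.0]
opening: 0.705
grasp_force: 0.0
```

Run:
```python
from h import *
s=sensors.sense();print(s['eef_pos'],s['tcp_rot'],s['clock'])
rows([466.2,196.4,121],[np.pi,0,1.626],4,0.06)
```

```text
[466.29802419 196.82176597 245.05933877] [-3.14113478e+00 -1.27225853e-03  1.62531136e+00] 11.325
[[-0.0001, -0.0003, -0.0002, -0.0001, -0.0, 0.031, 0.06], [-0.0002, -0.0006, -0.0003, -0.0003, -0.0, 0.062, 0.06], [-0.0003, -0.001, -0.0005, -0.0004, -0.0, 0.093, 0.06], [-0.0005, -0.0013, -0.0007, -0.0006, -0.0001, 0.1241, 0.06]]
```

Emit:
move_arm(motion=[[0,0,0,-0.0003,0,0.04,0.06],[0,0,0,-0.0003,0,0.08,0.06],[0,0,0,-0.0003,0,0.11,0.06],[0,0,0,-0.0004,0,0.124,0.06],[0,0,0,-0.0004,0,0.124,0.06],[0,0,0,-0.0004,0,0.124,0.03],[0,0,0,-0.0004,0,0.124,0],[0,0,0,-0.0004,0,0.124,0]], grip_force=45)

```text
clock: 12.32
eef_pos: [467.0, 196.8, 122.9]
tcp_rot: [3.14, -0.002, 1.626]
contact_force: [-1.6, -0.3, 6.0]
opening: 0.27
grasp_force: 43.9
```

Emit:
move_arm(motion=[[0,0,0,0,0,0,0],[0,0,0,0,0,0,0],[0,0,0,0,0,0,0]])

```text
clock: 12.7
eef_pos: [467.0, 196.7, 122.9]
tcp_rot: [3.14, -0.002, 1.626]
contact_force: [-1.7, -0.9, 5.9]
opening: 0.269
grasp_force: 43.9
```

Emit:
move_arm(motion=[[0,0,0,0,0,-0.015,0],[0,0,0,0,0,-0.04,0],[0,0,0,0,0,-0.07,0],[0,0,0,0,0,-0.1,0],[0,0,0,0,0,-0.125,0],[0,0,0,0,0,-0.14,0],[0,0,0,0,0,-0.14,0]])

```text
clock: 13.58
eef_pos: [466.8, 196.4, 262.8]
tcp_rot: [3.139, -0.002, 1.626]
contact_force: [0.7, -1.0, -2.4]
opening: 0.267
grasp_force: 44.5
```

Run:
```python
from h import *
p,d=save('scene','pics/scene2.png')
cv2.imwrite('pics/s2c.png',cv2.resize(cv2.imread('pics/scene2.png')[60:260,260:460],(600,600),interpolation=cv2.INTER_CUBIC))
s=sensors.sense();print(s['eef_pos'],s['tcp_rot'],s['contact_force'],s['opening'],s['clock'])
```

```text
[466.2183117  196.18713132 261.70401058] [ 3.14099096e+00 -1.41395224e-03  1.62581079e+00] [ 0.40793911  0.28167481 -3.24975487] 0.2689145679046342 13.625
```

View pics/s2c.png

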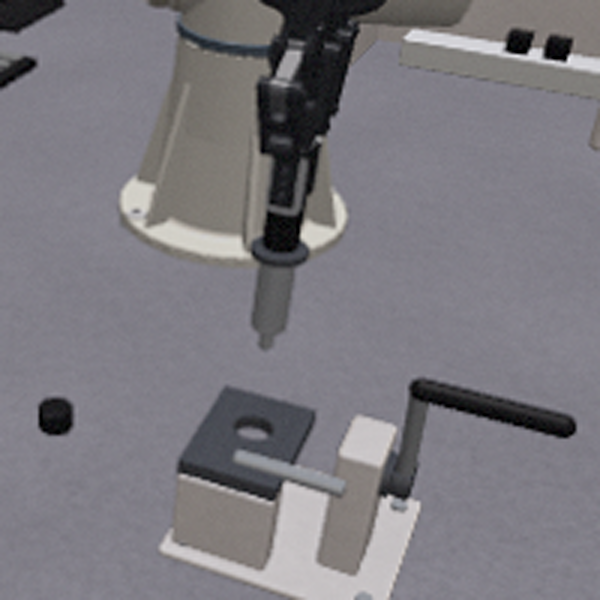

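The picture shows the probe clear of the socket, flange at (280,250) and nose tip at (265,347) in the crop, with the lever at home. I'll check the probe's tilt in the grip.

```bash
cat >> h.py <<'E'
def axis(w,o,a,r=12.,lo=-54,hi=-3):
    """refine axis (point o=flange underside, dir a up) from barrel points"""
    x=np.zeros(4); a=a/np.linalg.norm(a); e1=np.cross(a,[0,1,0]);e1/=np.linalg.norm(e1);e2=np.cross(a,e1)
    w=w.reshape(-1,3);w=w[~np.isnan(w[:,0])];t=(w-o)@a;rr=np.linalg.norm(w-o-t[:,None]*a,axis=1);k=w[(t>lo)&(t<hi)&(rr<22)]
    def f(x):
        oo=o+x[0]*e1+x[1]*e2;aa=a+x[2]*e1+x[3]*e2;aa/=np.linalg.norm(aa);v=k-oo;return np.linalg.norm(v-(v@aa)[:,None]*aa,axis=1)-r
    s=least_squares(f,x,loss='soft_l1').x;aa=a+s[2]*e1+s[3]*e2;aa/=np.linalg.norm(aa)
    oo=o+s[0]*e1+s[1]*e2; print('axis n',len(k),'o',oo.round(1),'a',aa.round(3),'tip',(oo-74*aa).round(1),'rms',np.std(f(s)).round(2)); return oo,aa
from scipy.optimize import least_squares
E
python3 - <<'E'
from h import *
w=cloud('scene',np.load('last_scene.npz')['d'])
for o in([466.2,196.2,223.8],):
    axis(w,np.array(o),np.array([0,0,1.]))
p,d=save('top','pics/top2.png')
k=w.reshape(-1,3);k=k[(abs(k[:,0]-466)<15)&(abs(k[:,1]-196)<15)]
for z in(145,150,155,160,165): 
    q=k[abs(k[:,2]-z)<2.5];print(z,len(q),q.mean(0).round(1) if len(q) else '')
s=sensors.sense();print(s['eef_pos'],s['tcp_rot'],s['contact_force'])
# travel: final vertical-ish approach: tip 40mm above ring along normal
f=-.47;t=.35;n=np.array([-np.sin(t)*np.cos(f),-np.sin(t)*np.sin(f),np.cos(t)])
R0=Ro.from_euler('xyz',[np.pi,0,1.626]);ax=np.cross([0,0,1],n);Rf=Ro.from_rotvec(ax/np.linalg.norm(ax)*t)*R0
print(Rf.as_euler('xyz'))
ring=np.array([475.5,-210.5,65.3])
T=ring+n*(111.9+40);print(n,T)
rows(T,Rf,8,0.0)
E
```

```text
axis n 245 o [466.4 195.  223.8] a [ 0.026 -0.015  1.   ] tip [464.4 196.1 149.8] rms 1.04
145 0 
150 0 
155 7 [468.6 197.2 155.6]
160 8 [469.5 197.6 161.1]
165 5 [470.9 196.2 165.3]
[465.86182284 196.02767786 261.00997314] [-3.14092834e+00 -9.71513395e-04  1.62581418e+00] [ 0.36263844  0.15160005 -2.19768012]
[2.83567636 0.17278371 1.59929839]
[-0.30571681  0.15529371  0.93937271] [ 429.06161638 -186.9108848   207.99071508]
[[-0.0379, -0.0221, -0.0, -0.0475, -0.0072, 0.0066, 0.0], [-0.0759, -0.0441, -0.0001, -0.0951, -0.0144, 0.0132, 0.0], [-0.1138, -0.0662, -0.0001, -0.1426, -0.0217, 0.0198, 0.0], [-0.1518, -0.0882, -0.0001, -0.1902, -0.0289, 0.0263, 0.0], [-0.1897, -0.1103, -0.0002, -0.2377, -0.0361, 0.0329, 0.0], [-0.2276, -0.1323, -0.0002, -0.2853, -0.0433, 0.0395, 0.0], [-0.2656, -0.1544, -0.0002, -0.3328, -0.0505, 0.0461, 0.0], [-0.3035, -0.1764, -0.0003, -0.3804, -0.0578, 0.0527, 0.0]]
```

Emit:
move_arm(motion=[[-0.038,-0.022,0,-0.0475,-0.0072,0.0066,0],[-0.076,-0.044,0,-0.095,-0.0144,0.0132,0],[-0.114,-0.066,0,-0.1426,-0.0217,0.0198,0],[-0.152,-0.088,0,-0.19,-0.029,0.0263,0],[-0.19,-0.11,0,-0.2377,-0.036,0.033,0],[-0.228,-0.132,0,-0.2853,-0.0433,0.0395,0],[-0.2656,-0.1544,0,-0.3328,-0.0505,0.046,0],[-0.3035,-0.1764,0,-0.3804,-0.0578,0.0527,0]])

```text
clock: 14.68
eef_pos: [428.4, -187.8, 207.3]
tcp_rot: [2.835, 0.173, 1.599]
contact_force: [1.0, 1.5, -2.8]
opening: 0.271
grasp_force: 44.6
```

Emit:
move_arm(motion=[[0,0,0,0,0,0,0],[0,0,0,0,0,0,0],[0,0,0,0,0,0,0],[0,0,0,0,0,0,0]])

```text
clock: 15.18
eef_pos: [430.0, -185.7, 208.5]
tcp_rot: [2.835, 0.172, 1.601]
contact_force: [0.4, 0.3, -3.2]
opening: 0.271
grasp_force: 44.8
```

```bash
cat >> h.py <<'E'
F=-.47;TL=.35;N=np.array([-np.sin(TL)*np.cos(F),-np.sin(TL)*np.sin(F),np.cos(TL)])
RF=[2.83567636,0.17278371,1.59929839]
RING=np.array([475.5,-210.5,65.3])
E
python3 - <<'E'
from h import *
ps,ds=save('scene','pics/scene3.png');pt,dt=save('top','pics/top3.png')
s=sensors.sense();print(s['eef_pos'],s['tcp_rot'],s['contact_force'],s['clock'])
R=Ro.from_euler('xyz',s['tcp_rot']);a=-R.apply([0,0,1]);o=s['eef_pos']-a*37.9
print('pred o',o,'a',a,'tip',o-74*a,'N',N)
axis(cloud('scene',ds),o,a);axis(cloud('top',dt),o,a)
a1=cv2.resize(cv2.imread('pics/scene3.png')[90:190,150:250],(600,600),interpolation=cv2.INTER_CUBIC);cv2.imwrite('pics/s3c.png',a1)
E
```

```text
[ 429.91517345 -185.98810859  208.58278957] [2.83456442 0.1723927  1.6003312 ] [-1.10408129  0.42454834 -1.84987239] 15.275
pred o [ 441.54759892 -191.84448868  172.99066277] a [-0.30692415  0.1545219   0.93910625] tip [ 464.25998638 -203.27910943  103.49680043] N [-0.30571681  0.15529371  0.93937271]
axis n 180 o [ 440.6 -192.1  172.7] a [-0.294  0.155  0.943] tip [ 462.4 -203.6  103. ] rms 1.34
axis n 58 o [ 440.4 -194.7  173.1] a [-0.302  0.14   0.943] tip [ 462.7 -205.1  103.3] rms 0.56
```

View pics/s3c.png

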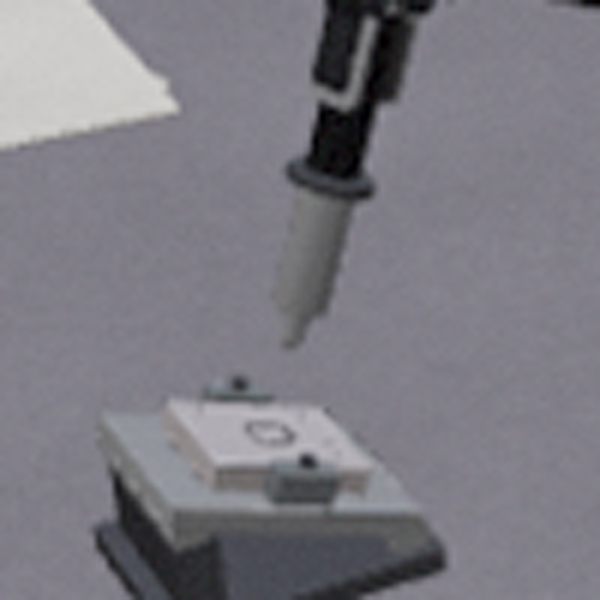

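The crop shows the probe tilted square to the face. Its nose tip is at (290,345), above the ring at (270,432). I'll approach to about 8 mm and compare both views.

Run:
```python
from h import *
print(rows(np.array([476.5,-209.5,65.3])+N*(111.9+8),RF,5,0.0)[-1])
```

```text
[[0.0003, -0.0001, 0.0002, 0.0, -0.0, 0.0065, 0.0], [0.0005, -0.0003, 0.0003, 0.0001, -0.0, 0.013, 0.0], [0.0008, -0.0004, 0.0005, 0.0001, -0.0, 0.0196, 0.0], [0.001, -0.0005, 0.0007, 0.0001, -0.0001, 0.0261, 0.0], [0.0013, -0.0007, 0.0009, 0.0002, -0.0001, 0.0326, 0.0]]
[0.0013, -0.0007, 0.0009, 0.0002, -0.0001, 0.0326, 0.0]
```

Emit:
move_arm(motion=[[0,0,0,0,0,0.007,0],[0,0,0,0,0,0.014,0],[0,0,0,0,0,0.021,0],[0,0,0,0,0,0.028,0],[0.001,0,0,0,0,0.0325,0],[0.001,0,0,0,0,0.0325,0],[0.001,0,0,0,0,0.0325,0]])

```text
clock: 16.15
eef_pos: [439.6, -191.8, 178.0]
tcp_rot: [2.836, 0.172, 1.599]
contact_force: [-0.0, 0.1, -1.6]
opening: 0.264
grasp_force: 44.8
```

Run:
```python
from h import *
ps,ds=save('scene','pics/scene4.png');pt,dt=save('top','pics/top4.png')
s=sensors.sense();print(s['eef_pos'],s['tcp_rot'],s['contact_force'],s['clock'])
R=Ro.from_euler('xyz',s['tcp_rot']);a=-R.apply([0,0,1]);o=s['eef_pos']-a*37.9
print('pred tip',o-74*a,'a',a)
axis(cloud('scene',ds),o,a);axis(cloud('top',dt),o,a)
A=cv2.resize(ps[140:180,175:215,::-1],(480,480),interpolation=cv2.INTER_CUBIC)
B=cv2.resize(pt[205:245,330:370,::-1],(480,480)[:2],interpolation=cv2.INTER_CUBIC)
B=cv2.resize(B,(320,480)) if 0 else B
cv2.imwrite('pics/c4.png',cv2.resize(np.hstack([A,B]),(800,400)))
# predicted pixels of tip and of ring candidates in both
def proj(n,P):
    c=camera_params(n);T=np.linalg.inv(np.array(c['world_from_camera']));q=T[:3,:3]@P+T[:3,3]
    return cv2.projectPoints(q.reshape(1,1,3),np.zeros(3),np.zeros(3),np.array(c['camera_matrix'],float),np.array([c['k1'],0,0,0,0.]))[0].ravel().round(2)
for n in('scene','top'): print(n,'tip',proj(n,o-74*a),'spot',proj(n,o-82*a))
```

```text
[ 439.60479058 -191.76242595  178.18052575] [2.83532963 0.17254594 1.59881518] [-1.47714841  0.1640437  -1.57180257] 16.25
pred tip [ 473.8423253  -209.12829408   73.07187796] a [-0.30596546  0.15519096  0.93930874]
axis n 175 o [ 449.8 -197.8  142.1] a [-0.313  0.176  0.933] tip [ 472.9 -210.8   73.1] rms 1.27
axis n 59 o [ 449.9 -199.6  142.5] a [-0.31   0.172  0.935] tip [ 472.9 -212.3   73.3] rms 0.41
scene tip [194.76 158.95] spot [194.1  161.71]
top tip [356.05 225.73] spot [355.62 224.57]
```

View pics/c4.png

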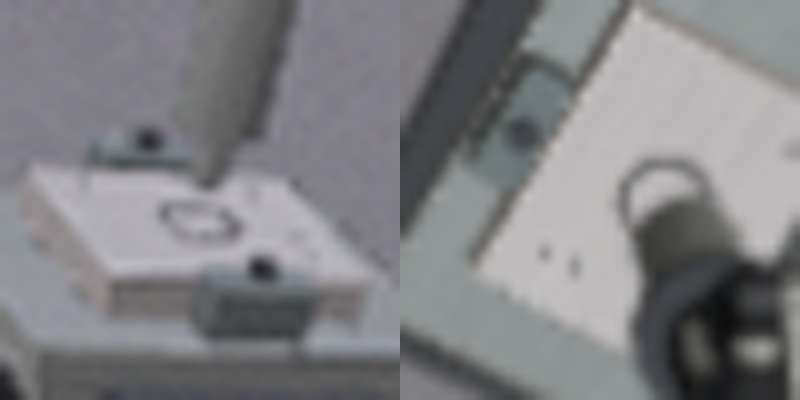

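Run:
```python
from h import *
s=sensors.sense();R=Ro.from_euler('xyz',s['tcp_rot']);a=-R.apply([0,0,1]);o=s['eef_pos']-a*37.9
def proj(n,P):
    c=camera_params(n);T=np.linalg.inv(np.array(c['world_from_camera']));q=P@T[:3,:3].T+T[:3,3]
    return cv2.projectPoints(q.reshape(-1,1,3),np.zeros(3),np.zeros(3),np.array(c['camera_matrix'],float),np.array([c['k1'],0,0,0,0.]))[0].reshape(-1,2)
# silhouette of predicted barrel overlaid
for n,f,(u,v) in(('top','top4',(330,205)),('scene','scene4',(175,140))):
    th=np.linspace(0,2*np.pi,60);X=R.apply([1,0,0]);Y=R.apply([0,1,0])
    im=cv2.imread('pics/%s.png'%f)[v:v+40,u:u+40];im=cv2.resize(im,(400,400),interpolation=cv2.INTER_CUBIC)
    for h,r,col in((-56,12,(0,0,255)),(-30,12,(0,255,0)),(0,19,(255,0,0)),(-70,5,(0,255,255))):
        P=o+h*a+r*(np.cos(th)[:,None]*X+np.sin(th)[:,None]*Y);q=(proj(n,P)-[u,v]+.5)*10-.5
        cv2.polylines(im,[q.astype(int)],True,col,1)
    cv2.imwrite('pics/o_%s.png'%n,im)
cv2.imwrite('pics/o.png',np.hstack([cv2.imread('pics/o_scene.png'),cv2.imread('pics/o_top.png')]))
```

```text
(no output)
```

View pics/o.png

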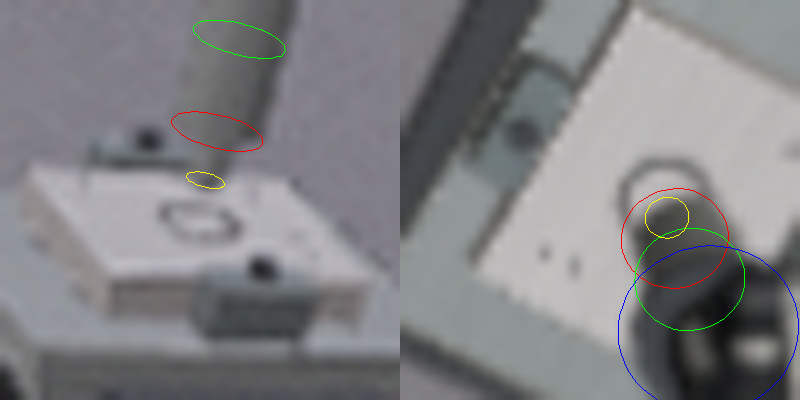

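The overlay shows the real barrel about 1 px right of the prediction in both views, so I'll correct by about (+1, +0.8) mm. Then I'll advance and feel for contact.

```bash
cat >> h.py <<'E'
def fn(k=8):
    f=[];g=[]
    for i in range(k):
        grab_frame('top');s=sensors.sense();f.append(s['contact_force']@N);g.append(s['eef_pos'])
    g=np.mean(g,0);print('Fn %.2f sd %.2f'%(np.mean(f),np.std(f)),'TCP',g.round(2),'tip h',((g-RING)@N-111.9).round(2),s['clock'])
E
python3 - <<'E'
from h import *
fn()
s=sensors.sense();print(Ro.from_euler('xyz',s['tcp_rot']).inv().apply([1,.8,.19]).round(2))
E
```

```text
Fn -2.06 sd 0.40 TCP [ 439.56 -191.76  178.1 ] tip h 7.96 16.65
[0.73 1.07 0.  ]
```

Emit:
move_arm(motion=[[0,0,0,0.0007,0.0011,0.001,0],[0,0,0,0.0007,0.0011,0.003,0],[0,0,0,0.0007,0.0011,0.005,0],[0,0,0,0.0007,0.0011,0.007,0],[0,0,0,0.0007,0.0011,0.009,0],[0,0,0,0.0007,0.0011,0.01,0],[0,0,0,0.0007,0.0011,0.01,0]])

```text
clock: 17.52
eef_pos: [443.6, -192.5, 168.7]
tcp_rot: [2.836, 0.172, 1.599]
contact_force: [-1.5, 1.4, -0.1]
opening: 0.268
grasp_force: 44.9
```

```bash
python3 -c "from h import *;fn()"
```

```text
Fn -0.34 sd 0.52 TCP [ 443.56 -192.5   168.79] tip h -2.12 17.925
```

Emit:
move_arm(motion=[[0,0,0,0,0,0.001,0],[0,0,0,0,0,0.002,0],[0,0,0,0,0,0.003,0],[0,0,0,0,0,0.0035,0],[0,0,0,0,0,0.0035,0],[0,0,0,0,0,0.0035,0]])

```text
clock: 18.68
eef_pos: [444.7, -193.1, 165.5]
tcp_rot: [2.836, 0.172, 1.599]
contact_force: [-1.6, 0.9, 2.1]
opening: 0.268
grasp_force: 45.1
```

```bash
python3 -c "from h import *;fn(14)"
```

```text
Fn 2.32 sd 0.39 TCP [ 444.67 -193.05  165.48] tip h -5.66 19.375
```

Run:
```python
from h import *
ps,_=save('scene','pics/s5.png');pt,_=save('top','pics/t5.png')
cv2.imwrite('pics/f.png',np.hstack([cv2.resize(ps[140:180,175:215,::-1],(400,400),interpolation=cv2.INTER_CUBIC),cv2.resize(pt[205:245,330:370,::-1],(400,400),interpolation=cv2.INTER_CUBIC)]))
```

```text
(no output)
```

View pics/f.png

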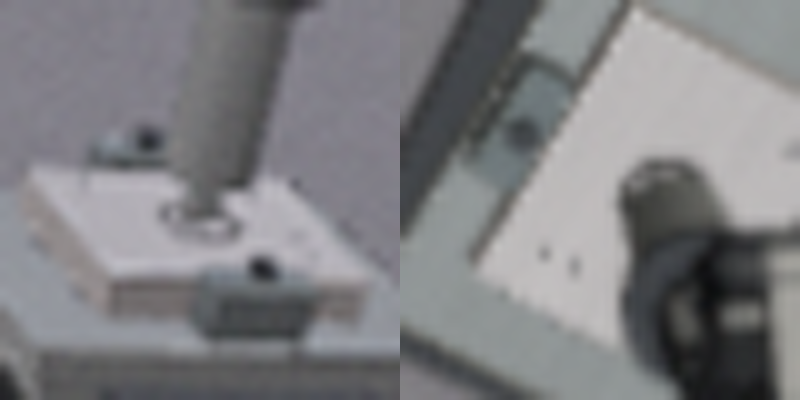

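The final view shows the nose inside the ring in both pictures: the tip is at about (202,214), the ring centre at (200,221), and the probe is square to the face. The force rise of 4.4 N corresponds to about 4.8 mm of nose travel.

```bash
python3 -c "
from h import *
print(order.sign_off())"
```

```text
the job is handed in; nothing more can be done
None
```

I pulled the lever to its stop and eased it back home. The probe is now held square on the ring mark, nose inside the ring about 1–2 mm from centre and about 4.8 mm in (estimated from force). The job was handed in at about 19.5 s; the result was not reported back.

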